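Plug the tester into a power box past its sprung lid

ROBOT

A 6-joint arm with a two-finger parallel gripper is mounted at the origin on the work surface. World frame = base frame: x ahead of the robot, y to its left, z up, the work surface at z = 0. Lengths are in mm, angles in rad, forces in N, time in s.
With the tool pointing down it reaches from about 375 to 925 mm from the base axis. Payload 5.7 kg.
Tool frame: the origin (TCP) lies between the finger pads; the fingertips stand r.nose_length ahead of it and the grasp point (between the pads) lies 3 mm ahead of it (r.nose_length is the distance from the TCP to the fingertips, in mm); x points along the fingers, y is the direction in which the jaws open and shut, and the axes are right-handed (so a half turn about x gives the same grasp; the last joint's range is limited). The gripper opens to 88 mm and grips with 3 to 60 N. Pads are 20 mm wide; open, the fingers measure 115 mm over their backs; the gripper's body (75 mm by 178 mm) begins 61 mm behind the grasp point.
Start: joints at [1.127, 0.359, 1.51, -0, 1.272, -0.115], TCP at [193.737, 567.83, 244.623] pointing down, gripper open.
Joint ranges: [-2.97, 2.97], [-1.01, 2.36], [0.21, 2.38], [-0.96, 4.11], [0.2, 2.71], [-2.98, 2.98]. Speed limits (rad/s): [2.39, 2.39, 3.14, 3.14, 3.14, 3.14].

INTERFACE

Orientations are given as [roll, pitch, yaw] about the fixed x, y, z axes, in that order (R = Rz(yaw) Ry(pitch) Rx(roll)).
In Python, from bench import r gives the robot as it stands. The module is installed in compiled form; this text tells all that it offers.
- The arm moves only by the tool jog_arm, never from a script. Its argument "deltas" is a list that holds one entry, the list of rows, each a list of 6 numbers: the shift along the tool's x, y, z in cm, then the turn, a rotation vector about the tool's x, y, z in degrees. In form: [[[dx, dy, dz, rx, ry, rz], ...]]. A call has 1 to 5 rows; each row shifts and turns the commanded pose from where the row before left it, along the tool's axes as they then stand; what a row does not reach is not made up. A row lasts 1/12 s, in which the tool goes at most 41.7 mm and 7.16 degrees, less where a joint would pass 70% of its speed; a pose out of reach is approached as far as the arm can. A call with a gripper value outside its range is refused whole. "gripper" is the opening in per cent of the stroke, from 0 (shut) to 100 (fully open), set as the call begins (left out, the last holds). The fingers move at their own pace and stop on an object; "force" is the grip in N (left out, the last holds). Time passes only in rows, so rows that do not move let the fingers close. It gives the time, the measured TCP pose, the force and the opening at its end, in the units of the state.
- r.state(): the state, without advancing time (a new reading comes with each control period).
- r.read_camera(name): name is "scene" or "top" or "wrist"; returns a dict with "img" (420x560x3 uint8, red, green, blue), "fx", "fy", "cx", "cy" (pixels), "k1" (the pictures are not rectified: a ray, as slopes to the right and down, at radius r is drawn at 1 + k1 r^2 times it, then the intrinsics apply), "eye" and "rotation" of the camera in the world. Camera axes: x right, y down, z forward; pixel columns grow to the right and rows downward; lengths in mm; the calibration is good to about 2 mm. A picture is of the moment at which its call begins. There is no depth.
- r.job_done(): hands the job in, once; it reports no verdict.
Trained networks look in a picture, given as the dict that the camera call returned (one of the last four; its "shot" number tells which), for a name from the list of things; names that differ only in an ending like _2 or _b are one class to them, and where a whole thing is asked for, a point or a joint stands for the part that bears it (a point fixed in the world has none). Each returns a list of dicts, best first, with "p" (0 to 1); they miss things now and then, are a little off and sometimes report something else, mostly with a low value. They report only what shows in the picture. A call takes as long as a camera call. They do not tell look-alikes from the thing itself.
- r.outline_of(picture, thing): "mask" (420x560 bool, what is visible of it) and "extent" ([centre column, centre row, width, height] in pixels, round what is visible of it).
The state is a dict: "t": time; "joint_pos": joint angles; "joint_vel": joint speeds; "effort": joint torques, N m; "tool_pos": TCP position; "tcp_rot": TCP orientation; "force": force on the tool from outside, world axes, zero at the start; "moment": the same for the moment, N m; "finger_gap": opening from 0.0 (shut) to 1.0 (fully open).
Only numpy, scipy, OpenCV 4.12 (cv2) and the standard library are available. Lean on these libraries where they do the work, as an engineer would, in place of code of your own. Each camera call takes 0.05 s, during which the arm holds its last target. There are 200 camera calls.

TASK

Plug the socket tester that stands on the bench into the smaller of the power box's two lidded sockets: lift that socket's sprung lid and hold it back while the tester's nose goes in, feel for the keyway with a light twist, and press the tester fully home until its flange sits flat on the socket's rim, without forcing it. Then let go of it, and leave the larger socket shut and the loose parts lying where they are.

Things in the scene. Friction and masses are not known exactly. Their poses are not given: they have to be found in the camera images.
- tester_center (a point): Middle of the upright plug-in tester (102 mm tall, 0.24 to 0.39 kg, no lead), on its axis 51 mm above its nose. z: from nose to head; -x front, x back. Upwards: black round skirt, diameter 44, 0 to 35 mm, end bevelled 2.5; flange 35 to 41 mm, reaching 27 to sides and front, 20 to back; grey head 40 (x) by 44 mm (y), 41 to 102 mm. Grip the head's 44 mm firmly near its top, or it tips.
- tester_lug (a point): Middle of the upper back edge of the tester's locking lug: a block 24 mm wide at the back of the flange, same height as the flange, its end 28 mm behind the axis, its flat top 41 mm above the nose. It fits under the lid's lip and can carry the lid up and back, the lid then leaning on the tester's back. If the lid's tip lies against the skirt below the lug, the lug jams on it.
- tester_rib (a point): Lower outer end of the tester's key rib, on the front (-x) of the skirt: 6 mm wide, 3 mm proud, from 6 mm above the nose up to the flange. It must go into the socket's keyway.
- small_mouth (a point): Centre of the smaller socket's mouth, in its rim plane. z: out along the socket's axis (15 degrees from vertical, leaning to the box's low front); x: up the slope to the lid's hinge. Barrel 58 mm across, bore 46 mm, 44 deep, rim 54 mm off the box's face; base plate 80 mm square, 10 thick. Fully home: flange on the rim, 35 mm of skirt inside, tester_center on the axis at z = 16 mm.
- small_lip (a point): Lower edge of the tip of the smaller socket's lid lip, a tab 30 mm wide, 5 mm thick, for lifting the lid. Lid shut, it is at x -48, z 1.5 mm in the axes of small_mouth. The lid is a disc 62 mm across, 5 mm thick, its underside 1.5 mm above the rim. Under the lip, outside the barrel, there is free space down to the base plate and the box's face.
- small_hinge (a point): Middle of the hinge pin of the smaller socket's lid, at x 40, z 4 mm in the axes of small_mouth; the pin lies along y. Shut, the lid's underside is 2.5 mm below the pin's centre.
- small: Smaller socket with barrel and lid; origin where its axis meets the box's face. The 8 mm keyway is on the downhill (-x) side, but the barrel has play: it sits up to 0.22 rad either way, unmeasured. The nose enters 6 mm, then the rib lands on the rim unless within about 0.05 rad of the keyway. The barrel turns at 0.08 N m. From 17 mm depth sprung contacts rub the skirt, a few newtons.
- small_lid (a joint): Smaller socket's lid angle, rad: 0 shut, growing as it lifts, stop at 1.9. A spring shuts it by itself (0.08 N m when shut, 0.16 N m at a right angle). About 1.3 when it leans on a tester over or in the socket.
- large_mouth (a point): Centre of the larger socket's mouth, 136 mm to one side of small_mouth (either side), same axes; barrel 76 mm across, bore 62 mm. Not to be used.
- large_lid (a joint): Larger socket's lid angle, rad: 0 shut (disc 80 mm across, same kind of lip and spring).
- box: Grey bench power box, fixed: 240 mm deep (x), 320 mm wide (y), its top face sloping from 75 mm high at the front (-x) to 139 mm at the back, with a row of breaker switches along the upper part; origin under its centre, on the bench.
- bearing_cap: Loose dark steel bearing cap, 90 mm across, 30 mm high; origin under its centre. Leave alone.
- sleeve: Loose steel sleeve standing up, 38 mm across, 45 mm high; origin under its centre. Leave alone.
- wrench: Loose wrench, 200 mm long, lying flat along its x axis. Leave alone.
- screwdriver: Loose screwdriver, 200 mm long, lying along its x axis. Leave alone.
Mind the look-alikes: they are no part of the job. Leave any red look-alike of the part that bears tester_center alone.

How it is judged:
By the outcome, as a careful person would: the job done as asked, in the order asked, and still so for the second after the job is handed in, with the robot touching nothing.
It also fails if it takes over 64 s, if anything falls off the work surface, if the arm or the gripper's body presses on something with over 40 N, if the wrist force passes 120 N, or if a joint passes its speed limit or range.

## Working session

There is one attempt and no reset: what is moved stays moved. The work goes in short steps, Python scripts to look and compute and a tool call to move; the robot and the scene stay as the last step left them, time stands still between calls to the robot, and variables do not carry over. Pictures are saved under pics/ and viewed, about 8 in all and at most 12, crops included, and the job is handed in when it is done.

Besides the shell and the picture viewer there is one more tool, called after "Request:" in YAML: its name, and indented under it one key for each argument. jog_arm: Moves the arm, as the interface text tells. Its arguments: {"type":"object","properties":{"deltas":{"type":"array"},"gripper":{"type":"number"},"force":{"type":"number"}},"required":["deltas"]}

```bash
mkdir -p pics; ls; cat > h.py <<'E'
import numpy as np, cv2
from bench import r
from scipy.spatial.transform import Rotation as Ro
def save(p,n): cv2.imwrite('pics/'+n,p['img'][:,:,::-1])
def ray(p,u,v):
    d=np.array([(u-p['cx'])/p['fx'],(v-p['cy'])/p['fy']]); s=d.copy()
    for _ in range(20): s=d/(1+p['k1']*(s@s))
    w=np.array(p['rotation'])@np.array([s[0],s[1],1.]); return np.array(p['eye'],float),w/np.linalg.norm(w)
def onz(p,u,v,z):
    e,w=ray(p,u,v); return e+w*(z-e[2])/w[2]
def proj(p,X):
    X=np.atleast_2d(X); c=(X-np.array(p['eye']))@np.array(p['rotation']); s=c[:,:2]/c[:,2:]
    s=s*(1+p['k1']*(s**2).sum(1,keepdims=True)); return s*[p['fx'],p['fy']]+[p['cx'],p['cy']]
E
python3 - <<'E'
from h import *
print(r.state(), r.nose_length)
a=[]
for n in ['scene','top']:
    p=r.read_camera(n); save(p,n+'0.png'); a.append(p['img'])
    print(n,p['fx'],p['k1'],p['eye'],np.round(p['rotation'],3).tolist())
    for t in ['tester_center','tester_lug','small_mouth','small_lip','small','small_lid','large_lid','large_mouth','box','bearing_cap','sleeve']:
        try: print(t,[(round(d['p'],2),np.round(d['extent'],1).tolist()) for d in r.outline_of(p,t)][:3])
        except Exception as e: print(t,e)
E
```

```text
pics
{'t': 0.0, 'joint_pos': array([ 1.12691293e+00,  3.59495583e-01,  1.51141256e+00,  4.23626159e-06,
        1.27246729e+00, -1.15108906e-01]), 'joint_vel': array([-0.00120953,  0.00208967, -0.00069375,  0.00023234,  0.00024128,
       -0.00103675]), 'effort': array([ 3.40021463e-03, -5.15398514e+01, -2.70720667e+01,  6.74683833e-02,
        3.51328729e-02, -1.33078033e-04]), 'tool_pos': array([193.46833906, 567.28620229, 243.82271058]), 'tcp_rot': array([-1.68817523,  1.56901354, -2.01695097]), 'force': array([ 0.20384381,  0.65785542, -0.35405179]), 'moment': array([ 0.02435809, -0.00034187, -0.00495131]), 'finger_gap': 1.0053387540463032} 22.0
scene 452.78939966103366 -0.13573201898190826 [1028.71701955  788.02237302  854.82078134] [-2.224, -0.004, 2.603]
tester_center [(0.64, [375.6, 348.8, 28.9, 46.5]), (0.61, [349.2, 305.7, 31.3, 45.4]), (0.57, [369.3, 276.1, 25.6, 37.0])]
tester_lug [(0.96, [367.5, 275.4, 31.3, 45.1]), (0.95, [315.5, 272.1, 29.7, 41.7]), (0.89, [348.8, 301.5, 30.7, 48.2])]
small_mouth [(0.84, [227.7, 181.3, 34.3, 33.7])]
small_lip [(0.55, [230.6, 170.1, 29.
[... 649 characters left out ...]
 205.7, 11.9, 14.2])]
tester_lug [(0.84, [188.0, 207.5, 20.4, 16.6]), (0.66, [201.8, 235.9, 21.5, 14.6]), (0.64, [149.0, 198.5, 23.8, 22.8])]
small_mouth [(0.96, [335.9, 187.9, 27.4, 27.1]), (0.6, [363.8, 243.7, 18.3, 27.6])]
small_lip [(0.83, [339.1, 187.3, 21.8, 25.3]), (0.64, [313.9, 178.4, 113.5, 85.3])]
small [(0.94, [337.5, 185.0, 24.6, 29.6]), (0.57, [294.0, 183.6, 26.2, 33.2])]
small_lid [(0.78, [336.6, 186.2, 24.9, 29.5])]
large_lid [(0.81, [295.3, 184.5, 29.0, 36.4])]
large_mouth [(0.96, [295.1, 182.2, 28.1, 39.8])]
box [(0.76, [316.8, 179.4, 111.5, 83.1])]
bearing_cap [(0.81, [179.2, 165.2, 26.4, 25.2]), (0.39, [149.4, 239.7, 15.6, 8.8])]
sleeve [(0.42, [149.2, 239.4, 15.8, 4.9])]
```

```bash
cat > fix.sh <<'E'
sed -i "s/np.array(p\['rotation'\])@/RR(p)@/; s/@np.array(p\['rotation'\])/@RR(p)/" h.py
sed -i "3i def RR(p): return Ro.from_euler('xyz',p['rotation']).as_matrix()" h.py
E
bash fix.sh
python3 - <<'E'
import cv2,numpy as np
a=cv2.imread('pics/scene0.png');b=cv2.imread('pics/top0.png')
# crops
c1=cv2.resize(a[130:410,180:460],(560,560),interpolation=3)
cv2.imwrite('pics/c1.png',cv2.resize(a[140:400,190:450],(800,800))[:600] if 0 else cv2.resize(a[140:390,180:460],(672,600),interpolation=2))
cv2.imwrite('pics/c2.png',cv2.resize(b[120:280,120:400],(800,457),interpolation=2))
E
```

```text
(no output)
```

View pics/c1.png

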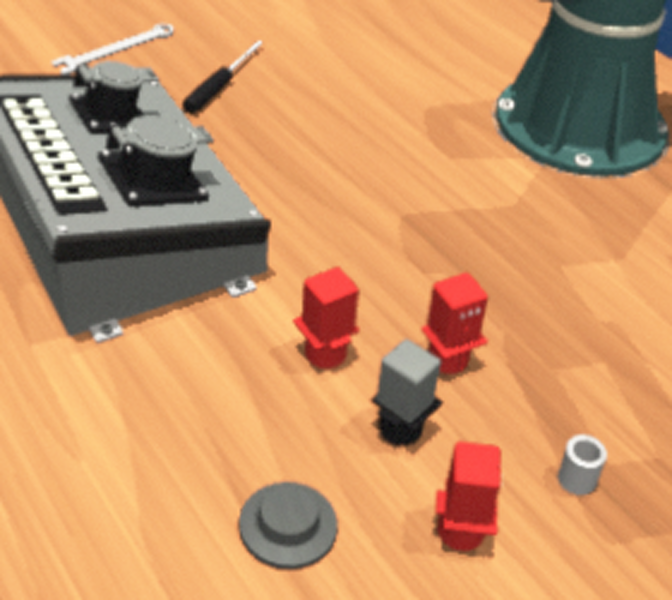

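View pics/c2.png

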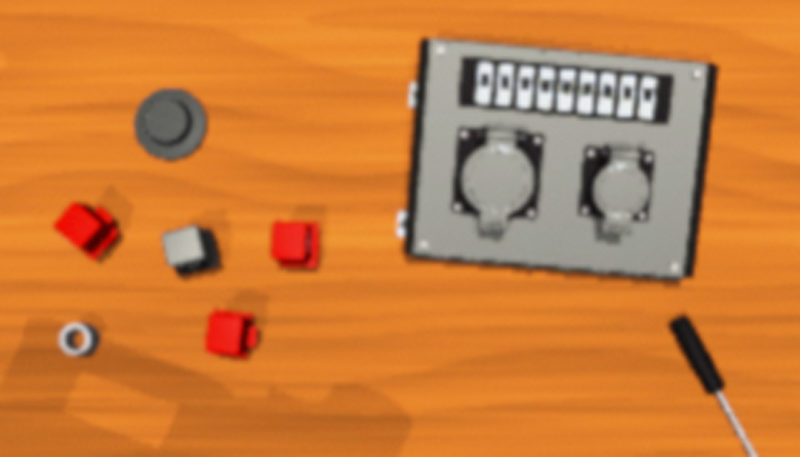

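```bash
python3 - <<'E'
from h import *
p=r.read_camera('top'); s=r.read_camera('scene'); w=r.read_camera('wrist')
print('tester top',onz(p,187,206.5,102), 'scene', onz(s,180+410/2.4,140+360/2.4,102))
T=r.state(); R=Ro.from_euler('xyz',T['tcp_rot']).as_matrix(); print(R.round(3))
print('wrist cam in tool',R.T@(np.array(w['eye'])-T['tool_pos']), (R.T@RR(w)).round(3), w['fx'])
# box corners (crop px -> full): backleft, backright, frontleft, frontright
k=.35
for n,(u,v),z in [('bl',(428,40),139),('br',(716,65),139),('fl',(408,257),75),('fr',(692,279),75)]:
    print(n,onz(p,120+u*k,120+v*k,z).round(1))
for n in ['small_lid','large_lid','small','large_mouth','small_lip']:
    for d in r.outline_of(p,n)[:1]:
        print(n,onz(p,d['extent'][0],d['extent'][1],155).round(1))
save(w,'w0.png')
E
```

```text
tester top [534.4078283 272.7560027 102.       ] scene [536.96447445 289.46533751 102.        ]
[[-0.     0.323  0.946]
 [-0.     0.946 -0.323]
 [-1.    -0.    -0.   ]]
wrist cam in tool [-1.41627208e+02 -1.31337970e-01 -7.14179376e+01] [[-0.001 -0.26   0.966]
 [ 1.    -0.001  0.001]
 [ 0.001  0.966  0.26 ]] 314.9632762070221
bl [765.1   1.8 139. ]
br [ 736.5 -322.9  139. ]
fl [524.6  26.4  75. ]
fr [ 498.3 -302.8   75. ]
large_lid [600.3 -70.5 155. ]
small [ 598.2 -207.1  155. ]
large_mouth [606.6 -76.8 155. ]
small_lip [ 593.4 -221.3  155. ]
```

Request:
jog_arm:
  deltas:
    - [[-0.6,-1.1,2.9,0,0,0],[-0.6,-1.1,2.9,0,0,0],[-0.6,-1.1,2.9,0,0,0],[-0.6,-1.1,2.9,0,0,0],[-0.6,-1.1,2.9,0,0,0]]
  gripper: 100

```text
t: 2.02
tool_pos: [314.0, 468.0, 275.0]
tcp_rot: [0.953, 1.571, 0.625]
force: [0.3, -0.5, 0.5]
finger_gap: 1.001
```

Request:
jog_arm:
  deltas:
    - [[-0.6,-1.1,2.9,0,0,0],[-0.6,-1.1,2.9,0,0,0],[-0.6,-1.1,2.9,0,0,0],[-0.6,-1.1,2.9,0,0,0],[-0.6,-1.1,2.9,0,0,0]]

```text
t: 2.43
tool_pos: [433.7, 369.0, 305.1]
tcp_rot: [0.995, 1.571, 0.666]
force: [0.3, 1.3, 0.1]
finger_gap: 0.999
```

Request:
jog_arm:
  deltas:
    - [[0,-1.1,2.9,0,0,0],[0,-1.1,2.9,0,0,0],[0,-1.1,2.9,0,0,0],[0,0,0,0,0,0]]

```text
t: 2.77
tool_pos: [508.6, 307.4, 304.6]
tcp_rot: [-0.208, 1.567, -0.541]
force: [0.5, 0.5, 0.5]
finger_gap: 0.996
```

```bash
python3 - <<'E'
from h import *
w=r.read_camera('wrist'); save(w,'w1.png'); print(r.state()['tool_pos'],r.state()['joint_pos'].round(2))
cv2.imwrite('pics/w1b.png',cv2.resize(w['img'][:,:,::-1],(800,600)))
for t in ['tester_center','tester_lug']:print(t,[(round(d['p'],2),np.round(d['extent'],1).tolist()) for d in r.outline_of(w,t)][:4])
print(proj(w,[[535,285,102]]))
E
```

```text
[506.46422483 308.9676481  304.497599  ] [ 0.43  0.3   1.44 -0.    1.4  -0.81]
tester_center [(0.81, [190.6, 242.4, 54.3, 55.5]), (0.8, [208.9, 149.7, 59.9, 46.3]), (0.6, [275.4, 215.4, 53.7, 58.1]), (0.58, [377.5, 198.8, 69.6, 55.5])]
tester_lug [(0.94, [189.9, 243.8, 60.3, 45.8]), (0.91, [379.6, 197.5, 64.7, 58.8]), (0.67, [279.4, 212.9, 50.9, 57.1]), (0.57, [211.3, 146.6, 58.2, 44.9])]
[[274.95039183 222.49464005]]
```

View pics/w1b.png

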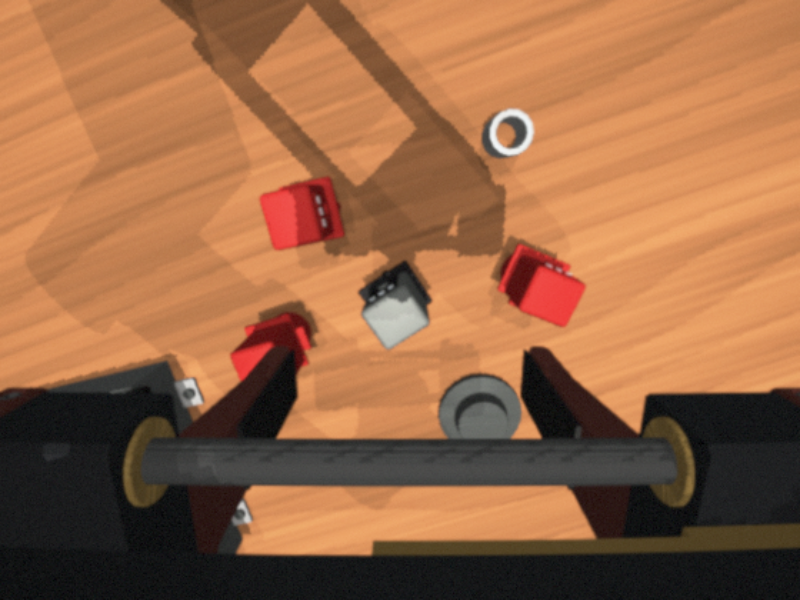

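```bash
python3 - <<'E'
import cv2,numpy as np
a=cv2.imread('pics/w1.png'); b=cv2.imread('pics/scene0.png')
A=cv2.resize(a[170:250,235:315],(600,600),interpolation=2)
B=cv2.resize(b[270:330,325:385],(600,600),interpolation=2)
o=np.hstack([A,B]);o=cv2.resize(o,(800,400)); cv2.imwrite('pics/z1.png',np.clip(o.astype(float)*1.6,0,255).astype(np.uint8))
E
```

```text
(no output)
```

View pics/z1.png

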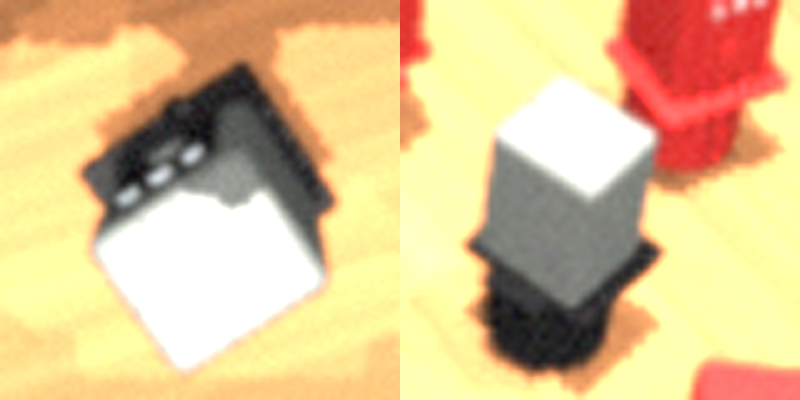

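```bash
python3 - <<'E'
from h import *
w=r.read_camera('wrist')
P=[onz(w,235+u/5-.4,170+v/5-.4,102) for u,v in [(97,240),(183,370),(325,280),(240,152)]]
P=np.array(P); print(P.round(1),P.mean(0)); 
for i in range(4): d=P[(i+1)%4]-P[i]; print(np.hypot(*d[:2]),np.arctan2(d[1],d[0]))
T=r.state(); R=Ro.from_euler('xyz',T['tcp_rot']).as_matrix(); print(T['tool_pos'],R.round(3), R.T@(np.array(w['eye'])-T['tool_pos']))
E
```

```text
[[516.5 268.2 102. ]
 [552.4 276.1 102. ]
 [542.3 314.2 102. ]
 [507.7 305.6 102. ]] [529.73224989 291.03523619 102.        ]
36.745608456624886 0.2176572054460211
39.354920367165654 1.8292368905623397
35.649821161866285 -2.898355610235964
38.413595484141595 -1.3401972242496332
[503.63886974 311.14350103 304.48990016] [[-0.001  0.323  0.946]
 [ 0.     0.946 -0.323]
 [-1.    -0.    -0.001]] [-141.56124766   -0.33531819  -70.84655045]
```

Request:
jog_arm:
  deltas:
    - [[2.0,-1.0,3.05,0,0,0],[1.6,0,0,-6.5,0,0],[1.6,0,0,-6.5,0,0],[1.6,0,0,-6.5,0,0],[1.6,0,0,-6.5,0,0]]

```text
t: 3.38
tool_pos: [528.8, 292.6, 220.0]
tcp_rot: [2.406, 1.57, 2.538]
force: [-0.6, -0.7, -0.2]
finger_gap: 1.001
```

Request:
jog_arm:
  deltas:
    - [[1.6,0,0,-6.5,0,0],[0,0,0,0,0,0],[0,0,0,0,0,0]]

```text
t: 3.63
tool_pos: [528.5, 292.2, 204.2]
tcp_rot: [-3.056, 1.569, -2.819]
force: [-1.2, -0.5, 0.8]
finger_gap: 0.999
```

```bash
python3 - <<'E'
from h import *
w=r.read_camera('wrist'); save(w,'w2.png')
T=r.state(); R=Ro.from_euler('xyz',T['tcp_rot']).as_matrix(); print(T['tool_pos'],R.round(3),T['joint_pos'].round(2),T['t'])
im=w['img'].astype(int)
# grey bright unsaturated
g=((im.max(2)-im.min(2))<25)&(im.mean(2)>95)
n,l,st,c=cv2.connectedComponentsWithStats(g.astype(np.uint8)); 
X=proj(w,[[529.7,291,102]])[0];print(X)
for i in range(1,n):
    if st[i,4]>300: 
        q=cv2.minAreaRect(np.argwhere(l==i)[:,::-1].astype(np.float32)); print(st[i],c[i],q)
        if np.hypot(*(c[i]-X))<40:
            P=np.array([onz(w,*b,102) for b in cv2.boxPoints(q)]); print(P.round(1),P.mean(0)); d=np.diff(P,axis=0); print(np.hypot(d[:,0],d[:,1]),np.arctan2(d[:,1],d[:,0]))
cv2.imwrite('pics/w2b.png',w['img'][:,:,::-1])
E
```

```text
[529.45711727 292.32332988 205.16952741] [[-0.    -0.234  0.972]
 [ 0.     0.972  0.234]
 [-1.     0.    -0.   ]] [ 0.39  0.4   1.55  0.    1.19 -1.42] 3.6833
[283.84841674 221.92504885]
[429 117  39  40 718] [447.64623955 136.56128134] ((448.0, 136.5), (39.0, 38.0), 90.0)
[ 40 163  24  30 472] [ 51.43644068 177.25423729] ((51.30999755859375, 177.3300018310547), (20.50609588623047, 27.718585968017578), 8.13010311126709)
[ 252  206   51   44 1826] [276.53231106 226.80284775] ((277.0, 227.5), (43.0, 50.0), 90.0)
[[522.8 263.3 102. ]
 [513.5 302.  102. ]
 [548.9 311.  102. ]
 [558.6 270.8 102. ]] [535.92262836 286.76606956 102.        ]
[39.83351667 36.56420248 41.35198057] [ 1.80660932  0.24937148 -1.33475609]
[248 341  65  20 935] [280.29304813 348.67486631] ((280.0, 350.5), (19.0, 64.0), 90.0)
```

View pics/w2b.png

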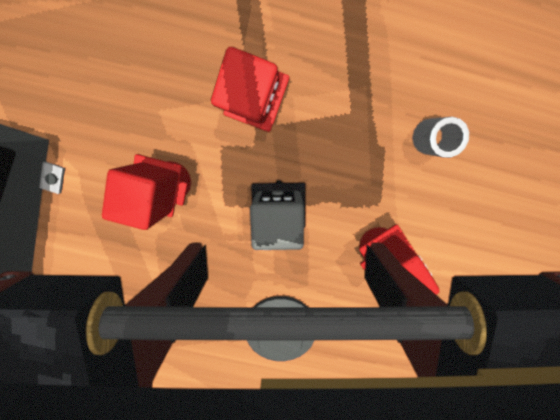

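Request:
jog_arm:
  deltas:
    - [[0.8,-0.65,0.5,0,0,0],[2.2,0,0,0,0,0],[2.2,0,0,0,0,0],[2.2,0,0,0,0,0],[2.2,0,0,0,0,0]]

```text
t: 4.1
tool_pos: [537.7, 286.4, 108.7]
tcp_rot: [0.076, 1.568, 0.313]
force: [-0.4, -0.0, 0.5]
finger_gap: 1.0
```

Request:
jog_arm:
  deltas:
    - [[1.5,0,0,0,0,0],[0.5,0,0,0,0,0],[0,0,0,0,0,0]]

```text
t: 4.35
tool_pos: [536.2, 285.9, 87.8]
tcp_rot: [-2.907, 1.569, -2.67]
force: [-0.3, 0.2, 0.1]
finger_gap: 1.0
```

Request:
jog_arm:
  deltas:
    - [[0,0,0,0,0,0],[0,0,0,0,0,0],[0,0,0,0,0,0],[0,0,0,0,0,0],[0,0,0,0,0,0]]
  gripper: 0
  force: 40

```text
t: 4.77
tool_pos: [536.9, 286.5, 89.4]
tcp_rot: [0.081, 1.569, 0.32]
force: [-0.6, -0.2, 0.3]
finger_gap: 0.661
```

Request:
jog_arm:
  deltas:
    - [[0,0,0,0,0,0],[0,0,0,0,0,0],[0,0,0,0,0,0],[0,0,0,0,0,0],[0,0,0,0,0,0]]

```text
t: 5.18
tool_pos: [536.5, 286.4, 88.9]
tcp_rot: [-0.105, 1.571, 0.134]
force: [-0.9, 0.0, 4.2]
finger_gap: 0.502
```

```bash
python3 - <<'E'
from h import *
w=r.read_camera('wrist'); save(w,'w3.png')
T=r.state(); R=Ro.from_euler('xyz',T['tcp_rot']).as_matrix(); print(T['tool_pos'],R.round(3),T['force'],T['finger_gap'])
cv2.imwrite('pics/w3b.png',cv2.resize(w['img'][100:310,140:420,::-1],(800,600)))
print(w['cx'],w['cy'])
tip=T['tool_pos']+R[:,0]*(T['tool_pos'][2]-102)
for a in (-20,20):
  print(proj(w,[tip+R[:,1]*y+R[:,2]*a for y in(-22,22)]))
E
```

```text
[536.47420661 286.37727526  88.87422057] [[ 0.    -0.236  0.972]
 [ 0.     0.972  0.236]
 [-1.    -0.     0.   ]] [-0.27011266  0.38530581  3.1925979 ] 0.5020907008758446
285.8955529103031 213.78130151186693
[[235.17178585 250.86895273]
 [335.84420059 250.78131503]]
[[239.01510794 329.86681732]
 [332.16937135 329.7754511 ]]
```

View pics/w3b.png

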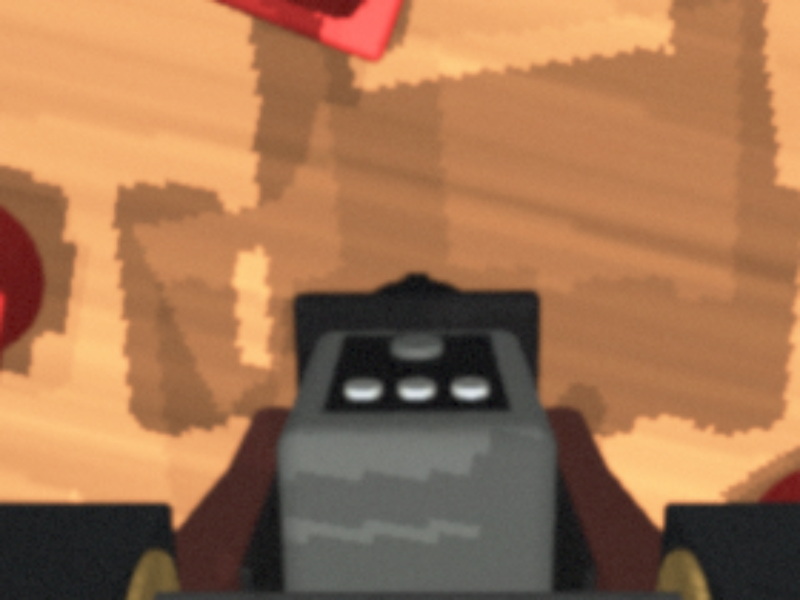

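Request:
jog_arm:
  deltas:
    - [[-2.0,0,0,0,0,0],[-3.6,0,0,0,0,0],[-3.6,0,0,0,0,0],[-3.6,0,0,0,0,0],[-3.6,0,0,0,0,0]]

```text
t: 5.65
tool_pos: [535.5, 285.9, 253.3]
tcp_rot: [-2.954, 1.569, -2.715]
force: [1.3, 1.4, -1.6]
finger_gap: 0.496
```

Request:
jog_arm:
  deltas:
    - [[-3.2,-1.5,0,0,0,0],[-2.5,-3,0,0,0,0],[-2.0,-3.4,0,0,0,0],[-2,-3.4,0,0,0,0],[0,-3.7,0,0,0,0]]

```text
t: 6.07
tool_pos: [573.4, 139.9, 353.6]
tcp_rot: [-0.083, 1.565, 0.156]
force: [1.6, 1.0, -1.9]
finger_gap: 0.5
```

Request:
jog_arm:
  deltas:
    - [[0,-3.7,0,0,0,0],[0,-3.7,0,0,0,0],[0,-3.7,0,0,0,0],[0,-3.7,0.5,0,0,0],[0,-3.7,0.5,0,0,0]]

```text
t: 6.48
tool_pos: [624.7, -38.6, 348.8]
tcp_rot: [2.785, 1.569, 3.024]
force: [0.7, 0.3, -2.1]
finger_gap: 0.501
```

Request:
jog_arm:
  deltas:
    - [[0,-3.7,0.5,0,0,0],[0,-3.7,0.3,0,0,0],[0,-3.7,0,0,0,0],[0,-3.7,0,0,0,0],[0,-3,0,6.2,0,0]]

```text
t: 6.9
tool_pos: [674.9, -210.7, 348.1]
tcp_rot: [3.039, 1.569, -3.115]
force: [0.1, -0.0, -2.2]
finger_gap: 0.498
```

Request:
jog_arm:
  deltas:
    - [[0,0,0,6.2,0,0],[0,0,0,6.2,0,0],[0,0,0,0,0,0],[0,0,0,0,0,0]]

```text
t: 7.23
tool_pos: [674.6, -207.8, 348.5]
tcp_rot: [2.889, 1.569, 2.805]
force: [-0.5, 0.2, -2.5]
finger_gap: 0.499
```

```bash
python3 - <<'E'
from h import *
w=r.read_camera('wrist'); save(w,'w4.png')
T=r.state(); R=Ro.from_euler('xyz',T['tcp_rot']).as_matrix(); print(T['tool_pos'],R.round(3),T['force'],T['finger_gap'],T['joint_pos'].round(2))
cv2.imwrite('pics/w4b.png',cv2.resize(w['img'][:,:,::-1],(800,600)))
for t in ['small_mouth','small_lip','small','small_lid','large_lid']:
    print(t,[(round(d['p'],2),np.round(d['extent'],1).tolist()) for d in r.outline_of(w,t)][:3])
E
```

```text
[ 674.7040527  -207.5613051   348.84792904] [[-0.001  0.082  0.997]
 [ 0.001  0.997 -0.082]
 [-1.     0.    -0.001]] [ 0.25606503  1.04574605 -2.53186312] 0.4971404877648093 [-0.4   0.45  1.11 -0.    1.58 -1.88]
small_mouth [(0.72, [280.1, 118.9, 70.7, 97.3])]
small_lip [(0.72, [278.2, 116.7, 61.7, 90.5]), (0.72, [280.0, 119.6, 71.0, 92.0])]
small [(0.77, [280.0, 119.0, 67.8, 93.7])]
small_lid [(0.74, [278.8, 117.2, 58.8, 90.5])]
large_lid [(0.85, [412.6, 119.0, 77.1, 110.6])]
```

View pics/w4b.png

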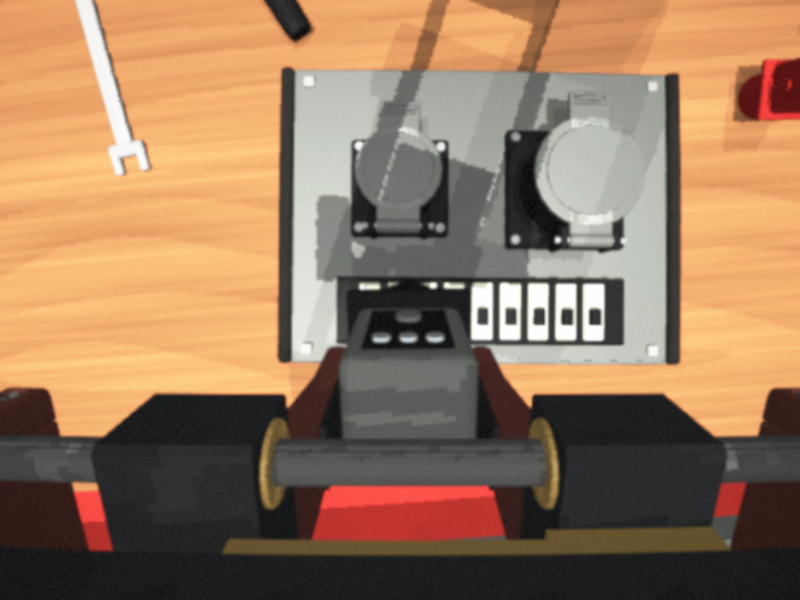

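```bash
cat > fit.py <<'E'
from h import *
from scipy.optimize import least_squares
import sys
w=r.read_camera('wrist')
th=np.arctan2(64,240)
def frame(q):
    x,y,yaw,sx,sy,dz=q
    Rb=Ro.from_euler('z',yaw).as_matrix(); ob=np.array([x,y,dz])
    Rs=Rb@Ro.from_euler('y',-th).as_matrix()
    o=ob+Rb@np.array([sx,sy,75+64*(sx+120)/240])
    return Rb,ob,Rs,o
box=[((283,69),(-120,-160,75)),((678,76),(-120,160,75)),((280,361),(120,-160,139)),((679,362),(120,160,139))]
soc=[((352,141),(-40,-40,10)),((447,140),(-40,40,10)),((449,237),(40,40,10)),((351,236),(40,-40,10)),
 ((384,103),(-48,-15,60.5)),((419,102),(-48,15,60.5)),((356,170),(0,-31,60.5)),((441.5,170),(0,31,60.5))]
def model(q):
    Rb,ob,Rs,o=frame(q)
    X=[ob+Rb@np.array(c) for _,c in box]+[o+Rs@np.array(c) for _,c in soc]
    return proj(w,X)
obs=np.array([a for a,_ in box+soc])*.7-.15
f=lambda q:np.r_[(model(q)-obs).ravel(),q[5]/3]
s=least_squares(f,[631,-150,-.088,-30,-62,0],loss='soft_l1',x_scale=[1,1,.01,1,1,1])
print(s.x.round(3)); print((model(s.x)-obs).round(1).tolist())
Rb,ob,Rs,o=frame(s.x); m=o+Rs@[0,0,54]; print('mouth',m.round(1)); print(Rs.round(4).tolist())
np.savez('soc.npz',m=m,Rs=Rs)
E
python3 fit.py
```

```text
[ 6.33250e+02 -1.45583e+02 -9.00000e-02 -1.88040e+01 -6.49990e+01
  1.36000e+00]
[[3.9, -0.5], [-9.9, -2.4], [4.4, 0.9], [-10.0, 0.9], [-0.4, -1.0], [1.5, -0.0], [-0.0, 0.3], [-0.2, 0.7], [-4.2, -0.4], [1.0, 0.4], [-0.8, -0.2], [1.0, 0.1]]
mouth [ 594.8 -207.4  155.5]
[[0.9623, 0.0896, -0.2566], [-0.0866, 0.996, 0.0231], [0.2577, 0.0, 0.9662]]
```

Request:
jog_arm:
  deltas:
    - [[0,0,-3.6,0,0,0],[0,0,-3.9,0,0,0],[0,0,-3.9,0,0,0],[0,0,-3.9,0,0,0],[0,0,-3.9,0,0,0]]

```text
t: 8.0
tool_pos: [482.0, -190.8, 349.7]
tcp_rot: [-1.081, 1.57, -1.166]
force: [0.8, 0.2, -2.5]
finger_gap: 0.5
```

Request:
jog_arm:
  deltas:
    - [[1.0,0,0,0,-5,0],[1.0,0,0,0.2,-5,0],[1.0,0,0,0.2,-4.93,0],[0,0,0,0,0,0],[0,0,0,0,0,0]]

```text
t: 8.42
tool_pos: [484.6, -191.0, 319.6]
tcp_rot: [0.007, 1.313, -0.087]
force: [-0.2, -1.2, -2.7]
finger_gap: 0.502
```

```bash
cat > rel.py <<'E'
from h import *
# tester pose in socket frame: axis x, y, nose z; orientation error (deg, tool rotvec to apply)
d=np.load('soc.npz'); m,Rs=d['m'],d['Rs']
Rt=np.c_[-Rs[:,2],Rs[:,1],Rs[:,0]]
L=[]
for _ in range(4):
    T=r.state(); L.append(T['tool_pos'])
R=Ro.from_euler('xyz',T['tcp_rot']).as_matrix()
p=Rs.T@(np.mean(L,0)+89*R[:,0]-m)
print('nose in socket',p.round(1),'rot err',np.rad2deg(Ro.from_matrix(R.T@Rt).as_rotvec()).round(2),'F(sock)',(Rs.T@T['force']).round(1),'M',(Rs.T@T['moment']).round(2),'gap',round(T['finger_gap'],3),'t',T['t'])
E
python3 rel.py; python3 -c "
from bench import r;print(r.state()['joint_pos'].round(2))"
```

```text
nose in socket [-65.5   6.5  98.2] rot err [-0.25 -0.19 -0.04] F(sock) [-0.8 -1.2 -2.6] M [-0.03  0.24  0.01] gap 0.502 t 8.4167
[-0.59  0.05  1.75  0.14  1.11 -2.12]
```

Request:
jog_arm:
  deltas:
    - [[1.5,-0.65,-2.25,0,0,0],[3.0,0,0,0,0,0],[3.0,0,0,0,0,0],[2.5,0,0,0,0,0],[1.5,0,0,0,0,0]]

```text
t: 8.83
tool_pos: [495.4, -199.2, 201.6]
tcp_rot: [0.006, 1.313, -0.086]
force: [-0.3, -0.1, -3.0]
finger_gap: 0.499
```

Request:
jog_arm:
  deltas:
    - [[1.3,0,0,0,0,0],[0.8,0,0,0,0,0],[0.3,0,0,0,0,0],[0,0,0,0,0,0],[0,0,0,0,0,0]]

```text
t: 9.25
tool_pos: [500.8, -199.7, 180.6]
tcp_rot: [0.002, 1.31, -0.09]
force: [0.1, 0.3, -2.0]
finger_gap: 0.5
```

```bash
python3 rel.py; python3 - <<'E'
from h import *
s=r.read_camera('scene'); p=r.read_camera('top'); 
d=np.load('soc.npz'); m,Rs=d['m'],d['Rs']
X=[m+Rs@np.array(c) for c in [(-48,0,1.5),(40,0,4),(0,0,0)]]
print(proj(s,X).round(1).tolist(),proj(p,X).round(1).tolist())
A=cv2.resize(s['img'][130:230,170:290,::-1],(720,600),interpolation=2)
for q in proj(s,X): cv2.circle(A,tuple(np.int32((q-[170,130])*6)),3,(0,0,255),-1)
cv2.imwrite('pics/s5.png',A)
E
```

```text
nose in socket [-84.7  -0.7 -40.5] rot err [-0.16  0.04  0.01] F(sock) [-0.4  0.3 -1.9] M [-0.02  0.28  0.03] gap 0.5 t 9.25
[[243.0, 171.0], [214.6, 170.5], [227.6, 171.6]] [[334.6, 200.9], [337.6, 173.4], [336.1, 185.8]]
```

View pics/s5.png

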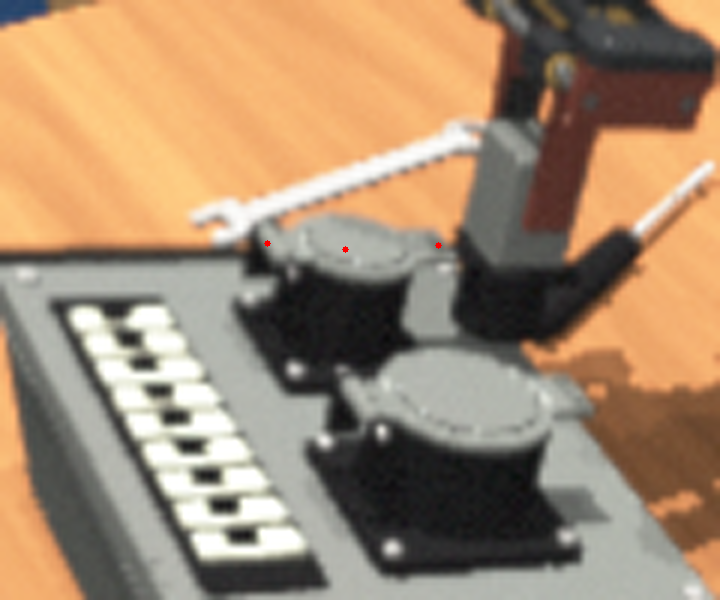

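Request:
jog_arm:
  deltas:
    - [[0.35,0,0,0,0,0],[0,0.05,0.4,0,0,0],[0,0,0.5,0,0,0],[0,0,0.5,0,0,0],[0,0,0,0,0,0]]

```text
t: 9.77
tool_pos: [515.6, -200.6, 180.7]
tcp_rot: [0.001, 1.309, -0.092]
force: [-0.2, 0.1, -2.4]
finger_gap: 0.501
```

```bash
python3 rel.py; python3 - <<'E'
from h import *
s=r.read_camera('scene')
cv2.imwrite('pics/s6.png',cv2.resize(s['img'][140:200,200:280,::-1],(800,600),interpolation=2))
E
```

```text
nose in socket [-70.2  -0.4 -44.2] rot err [-0.19  0.09  0.03] F(sock) [-0.8  0.  -2.3] M [-0.01  0.25 -0.03] gap 0.501 t 9.7667
```

View pics/s6.png

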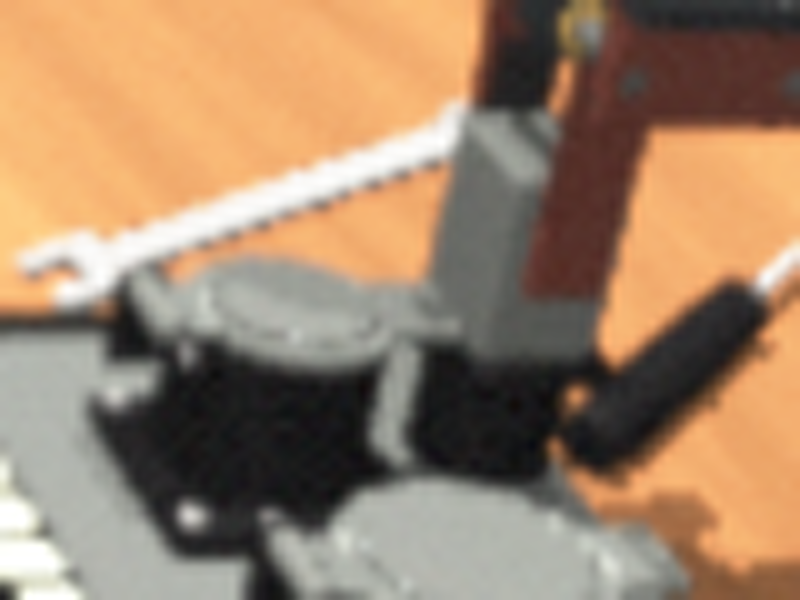

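Request:
jog_arm:
  deltas:
    - [[-0.5,0,0,0,0,0],[-0.8,0,0.05,0,0,0],[-0.8,0,0.06,0,0,0],[-0.8,0,0.2,0,0,0],[-0.8,0,0.24,0,0,0]]

```text
t: 10.23
tool_pos: [509.6, -199.5, 218.1]
tcp_rot: [0.005, 1.31, -0.088]
force: [0.3, -0.3, -4.7]
finger_gap: 0.502
```

Request:
jog_arm:
  deltas:
    - [[-0.73,0,0.35,0,0,0],[-0.73,0,0.39,0,0,0],[0,0,0,0,0,0]]

```text
t: 10.48
tool_pos: [514.6, -200.7, 235.4]
tcp_rot: [-0.002, 1.307, -0.095]
force: [-1.3, -0.1, -4.2]
finger_gap: 0.494
```

```bash
python3 rel.py; python3 - <<'E'
from h import *
s=r.read_camera('scene')
cv2.imwrite('pics/s7.png',cv2.resize(s['img'][120:195,200:300,::-1],(800,600),interpolation=2))
for t in ['small_lid']:
    print(t,[(round(d['p'],2),np.round(d['extent'],1).tolist()) for d in r.outline_of(s,t)][:3])
E
```

```text
nose in socket [-57.   -0.7   8.9] rot err [-0.18  0.16  0.07] F(sock) [-2.3 -0.2 -3.7] M [-0.02  0.54 -0.02] gap 0.494 t 10.4833
small_lid [(0.53, [225.9, 163.5, 28.9, 23.0]), (0.17, [245.9, 205.6, 51.6, 33.7])]
```

View pics/s7.png

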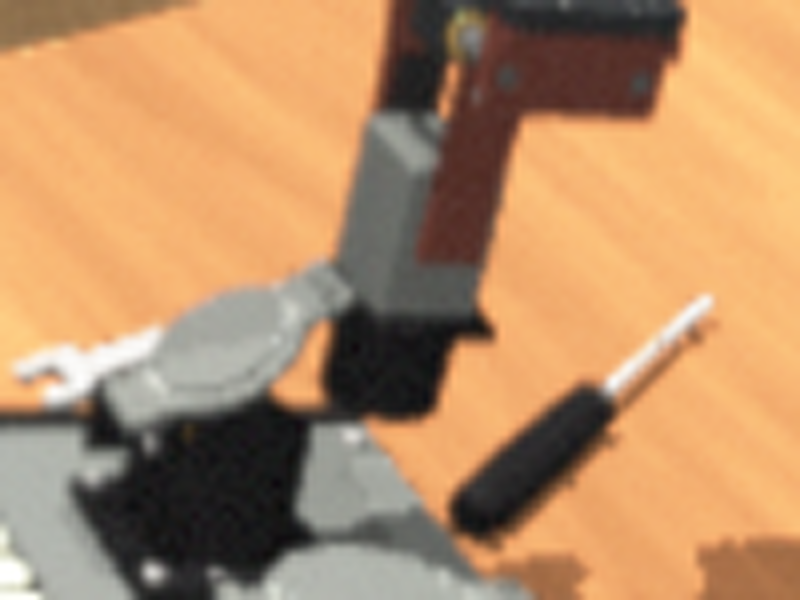

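Request:
jog_arm:
  deltas:
    - [[-0.65,0,0.51,0,0,0],[-0.65,0,0.51,0,0,0],[-0.55,0,0.62,0,0,0],[-0.5,0,0.62,0,0,0],[-0.4,0,0.72,0,0,0]]

```text
t: 11.0
tool_pos: [535.4, -202.1, 268.3]
tcp_rot: [0.004, 1.31, -0.089]
force: [-2.4, 1.0, -3.1]
finger_gap: 0.499
```

Request:
jog_arm:
  deltas:
    - [[-0.4,0,0.72,0,0,0],[0,0,0.7,0,0,0],[0,0,0.7,0,0,0],[0,0,0.5,0,0,0],[0,0,0,0,0,0]]

```text
t: 11.42
tool_pos: [560.4, -204.6, 278.2]
tcp_rot: [0.004, 1.309, -0.089]
force: [-2.2, -0.3, -1.9]
finger_gap: 0.498
```

```bash
python3 rel.py; python3 - <<'E'
from h import *
s=r.read_camera('scene')
d=np.load('soc.npz'); m,Rs=d['m'],d['Rs']
A=cv2.resize(s['img'][105:195,180:300,::-1],(800,600),interpolation=2)
X=[m+Rs@np.array(c) for c in [(-23,0,0),(23,0,0),(0,-23,0),(0,23,0),(0,0,0)]]
for q in proj(s,X): cv2.circle(A,tuple(np.int32((q-[180,105])*6.667)),2,(0,0,255),-1)
cv2.imwrite('pics/s8.png',A)
E
```

```text
nose in socket [-1.7 -0.3 38.4] rot err [-0.18  0.04 -0.01] F(sock) [-2.6 -0.5 -1.3] M [-0.09  0.68 -0.08] gap 0.498 t 11.4167
```

View pics/s8.png

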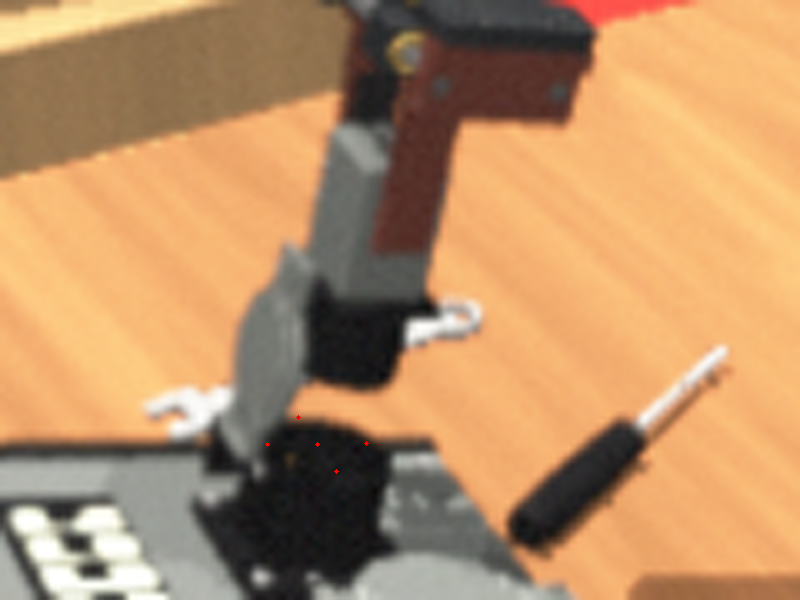

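```bash
python3 - <<'E'
from h import *
s=r.read_camera('scene')
d=np.load('soc.npz'); m,Rs=d['m'],d['Rs']
g=s['img'].astype(int).max(2)
t=np.linspace(0,2*np.pi,60)
def circ(c,rad,z): return proj(s,[m+Rs@np.array([c[0]+rad*np.cos(a),c[1]+rad*np.sin(a),z]) for a in t])
n=np.array([-1.7,-.3]); nz=38.4
for z in (8,14,20):
    q=circ(n,22,nz+z); row=circ(n,0,nz+z)[0]; k=int(round(row[1])); 
    print('skirt z',z,'pred cols',q[:,0].min().round(1),q[:,0].max().round(1),'row',k,g[k,222:244].tolist())
q=circ(n,19.5,nz); print('nose low row pred',q[:,1].max().round(1), 'col', q[q[:,1].argmax(),0].round(1)); c=int(q[q[:,1].argmax(),0]); print(g[150:172,c].tolist())
for z in (0,-6,-12,-18):
    q=circ((0,0),29,z); row=circ((0,0),0,z)[0]; k=int(round(row[1]))
    print('barrel z',z,'pred cols',q[:,0].min().round(1),q[:,0].max().round(1),'row',k,g[k,210:248].tolist())
q=circ((0,0),29,0); i=q[:,1].argmin(); print('rim top row pred',q[i]); 
for c in (226,229,232): print(c,q[np.abs(q[:,0]-c)<2,1].round(1),g[155:180,c].tolist())
E
```

```text
skirt z 8 pred cols 223.4 238.9 row 157 [129, 122, 131, 115, 65, 31, 22, 28, 28, 29, 23, 28, 27, 27, 24, 25, 25, 23, 89, 209, 222, 224]
skirt z 14 pred cols 223.8 239.3 row 155 [135, 130, 139, 113, 59, 35, 27, 26, 30, 28, 25, 24, 25, 24, 23, 30, 23, 22, 67, 176, 219, 214]
skirt z 20 pred cols 224.1 239.7 row 153 [159, 140, 141, 114, 62, 28, 28, 31, 31, 24, 25, 27, 26, 25, 20, 28, 11, 21, 37, 103, 217, 229]
nose low row pred 162.9 col 233.3
[50, 38, 27, 27, 27, 24, 26, 28, 25, 21, 27, 28, 39, 113, 225, 245, 246, 245, 221, 130, 49, 24]
barrel z 0 pred cols 217.5 237.6 row 172 [55, 40, 29, 34, 74, 125, 137, 115, 89, 53, 33, 21, 25, 28, 30, 26, 30, 27, 29, 27, 29, 24, 28, 20, 31, 22, 29, 38, 49, 64, 71, 72, 74, 80, 90, 163, 237, 246]
barrel z -6 pred cols 217.1 237.2 row 173 [76, 42, 25, 23, 45, 83, 102, 94, 81, 50, 31, 22, 30, 62, 44, 26, 21, 27, 29, 27, 23, 26, 23, 27, 25, 27, 24, 23, 61, 142, 153, 154, 165, 183, 175, 184, 234, 243]
barrel z -12 pred cols 216.7 236.8 row 175 [104, 55, 42, 40, 35, 49, 35, 57, 124, 92, 43, 26, 25, 35, 28, 29, 27, 25, 27, 30, 31, 23, 25, 26, 29, 20, 19, 27, 62, 121, 127, 127, 120, 125, 137, 132, 151, 199]
barrel z -18 pred cols 216.4 236.4 row 177 [150, 146, 145, 143, 142, 104, 51, 28, 41, 34, 19, 23, 18, 24, 28, 28, 24, 28, 30, 27, 28, 34, 34, 31, 23, 18, 18, 34, 79, 97, 90, 94, 93, 93, 89, 94, 94, 98]
rim top row pred [224.27805017 166.68171883]
226 [175.6 175.9 176.2 176.4 166.9 166.8 166.7 166.7] [59, 68, 65, 54, 56, 50, 75, 126, 219, 241, 242, 239, 179, 79, 26, 27, 25, 30, 21, 23, 27, 18, 24, 25, 26]
229 [176.4 176.6 176.7 176.7 167.7 167.4 167.1 166.9] [26, 23, 28, 25, 32, 27, 35, 108, 223, 244, 246, 243, 214, 124, 43, 25, 27, 27, 27, 29, 30, 25, 27, 26, 27]
232 [176.7 176.7 176.7 176.6 168.8 168.4 168.  167.7] [25, 28, 23, 26, 28, 27, 28, 54, 146, 231, 245, 246, 243, 182, 79, 33, 26, 28, 23, 23, 25, 36, 34, 27, 26]
```

Request:
jog_arm:
  deltas:
    - [[0.6,0.03,0.17,0,0,0],[1.0,0,0,0,0,0],[1.0,0,0,0,0,0],[0.6,0,0,0,0,0],[0,0,0,0,0,0]]

```text
t: 11.93
tool_pos: [568.2, -204.4, 245.0]
tcp_rot: [0.011, 1.313, -0.083]
force: [-1.8, 1.0, -4.3]
finger_gap: 0.501
```

```bash
python3 rel.py
```

```text
nose in socket [-3.1  0.8  4.3] rot err [-0.23 -0.19 -0.1 ] F(sock) [-2.9  0.9 -3.7] M [0.09 0.53 0.01] gap 0.501 t 11.9333
```

Request:
jog_arm:
  deltas:
    - [[0.3,0,0,0,0,0],[0.2,0,0,0,0,0],[0.2,0,0,0,0,0],[0,0,0,0,0,0]]

```text
t: 12.27
tool_pos: [570.9, -205.2, 240.7]
tcp_rot: [0.004, 1.31, -0.089]
force: [-1.1, -1.1, -4.6]
finger_gap: 0.501
```

```bash
python3 rel.py
```

```text
nose in socket [-1.2  0.  -0.6] rot err [-0.21  0.01 -0.01] F(sock) [-2.2 -1.2 -4.2] M [-0.01  0.47 -0.03] gap 0.501 t 12.2667
```

Request:
jog_arm:
  deltas:
    - [[0.2,0,0.05,0,0,0],[0.2,0,0,0,0,0],[0,0,0,0,0,0]]

```text
t: 12.52
tool_pos: [572.2, -205.6, 237.0]
tcp_rot: [0.002, 1.31, -0.091]
force: [-3.0, -0.9, -1.6]
finger_gap: 0.497
```

```bash
python3 rel.py
```

```text
nose in socket [-0.9 -0.2 -4.4] rot err [-0.19 -0.01  0.02] F(sock) [-3.2 -1.2 -0.8] M [-0.29  0.7  -0.04] gap 0.497 t 12.5167
```

Request:
jog_arm:
  deltas:
    - [[0.2,0,0,0,0,0],[0,0,0,0,0,0],[0,0,0,0,0,0]]

```text
t: 12.77
tool_pos: [572.6, -205.5, 234.8]
tcp_rot: [0.003, 1.311, -0.09]
force: [-3.3, -1.5, -5.0]
finger_gap: 0.496
```

```bash
python3 rel.py
```

```text
nose in socket [-1.2 -0.1 -6.7] rot err [-0.2  -0.03  0.  ] F(sock) [-4.3 -1.7 -4. ] M [-0.43  0.76 -0.01] gap 0.496 t 12.7667
```

Request:
jog_arm:
  deltas:
    - [[0.1,-0.03,-0.05,0,0,0],[0.1,0,0,0,0,0],[0,0,0,0,0,0]]

```text
t: 13.02
tool_pos: [573.0, -205.7, 233.5]
tcp_rot: [0.004, 1.31, -0.089]
force: [-3.9, 0.2, 1.5]
finger_gap: 0.501
```

```bash
python3 rel.py
```

```text
nose in socket [-1.  -0.2 -8. ] rot err [-0.2   0.03 -0.01] F(sock) [-3.4 -0.1  2.4] M [-0.07  0.97 -0.05] gap 0.501 t 13.0167
```

Request:
jog_arm:
  deltas:
    - [[0.1,0,0,0,0,0],[0,0,0,0,0,0],[0,0,0,0,0,0]]

```text
t: 13.27
tool_pos: [573.3, -205.7, 233.0]
tcp_rot: [0.003, 1.309, -0.09]
force: [-5.4, 0.3, 6.5]
finger_gap: 0.5
```

```bash
python3 rel.py
```

```text
nose in socket [-0.9 -0.3 -8.5] rot err [-0.19  0.04  0.01] F(sock) [-3.5 -0.1  7.7] M [-0.03  1.3  -0.04] gap 0.5 t 13.2667
```

Request:
jog_arm:
  deltas:
    - [[-0.02,0,0,2,0,0],[0,0,0,0,0,0]]

```text
t: 13.43
tool_pos: [573.3, -206.0, 233.2]
tcp_rot: [0.036, 1.309, -0.093]
force: [-5.7, -0.9, 4.4]
finger_gap: 0.498
```

Request:
jog_arm:
  deltas:
    - [[0,0,0,2,0,0],[0,0,0,0,0,0]]

```text
t: 13.6
tool_pos: [573.2, -206.2, 233.2]
tcp_rot: [0.07, 1.309, -0.094]
force: [-6.7, -1.9, 5.1]
finger_gap: 0.502
```

```bash
python3 rel.py
```

```text
nose in socket [-0.8 -0.9 -8.4] rot err [-4.25  0.05  0.06] F(sock) [-5.  -2.5  6.6] M [-0.48  1.23  0.09] gap 0.502 t 13.6
```

Request:
jog_arm:
  deltas:
    - [[0,0,0,2,0,0],[0,0,0,0,0,0]]

```text
t: 13.77
tool_pos: [573.3, -206.3, 233.2]
tcp_rot: [0.105, 1.309, -0.094]
force: [-6.6, -2.0, 4.2]
finger_gap: 0.498
```

```bash
python3 rel.py
```

```text
nose in socket [-0.7 -0.9 -8.4] rot err [-6.25  0.06  0.07] F(sock) [-5.1 -2.6  5.7] M [-0.5   1.19  0.12] gap 0.498 t 13.7667
```

Request:
jog_arm:
  deltas:
    - [[-0.06,0.04,-0.03,2,0,0],[0,0,0,0,0,0]]

```text
t: 13.93
tool_pos: [573.1, -205.6, 233.5]
tcp_rot: [0.141, 1.309, -0.093]
force: [-5.2, -1.4, 3.1]
finger_gap: 0.502
```

```bash
python3 rel.py
```

```text
nose in socket [-0.9 -0.2 -8. ] rot err [-8.26  0.07  0.04] F(sock) [-4.1 -1.8  4.2] M [-0.37  1.05 -0.1 ] gap 0.502 t 13.9333
```

Request:
jog_arm:
  deltas:
    - [[0,0,0,2,0,0],[0,0,0,0,0,0]]

```text
t: 14.1
tool_pos: [573.0, -205.7, 233.5]
tcp_rot: [0.175, 1.309, -0.093]
force: [-5.0, -2.4, 2.8]
finger_gap: 0.498
```

```bash
python3 rel.py
```

```text
nose in socket [-0.9 -0.3 -8. ] rot err [-10.22   0.06   0.04] F(sock) [-3.9 -2.8  4. ] M [-0.45  1.03  0.03] gap 0.498 t 14.1
```

Request:
jog_arm:
  deltas:
    - [[0,0,0,2,0,0],[0,0,0,0,0,0]]

```text
t: 14.27
tool_pos: [573.0, -205.7, 233.5]
tcp_rot: [0.21, 1.309, -0.093]
force: [-5.5, -1.5, 3.3]
finger_gap: 0.497
```

```bash
python3 rel.py
```

```text
nose in socket [-0.9 -0.3 -8. ] rot err [-12.21   0.07   0.04] F(sock) [-4.3 -2.   4.6] M [-0.53  1.12  0.06] gap 0.497 t 14.2667
```

Request:
jog_arm:
  deltas:
    - [[0,0,0,2,0,0],[0,0,0,0,0,0]]

```text
t: 14.43
tool_pos: [573.1, -205.7, 233.6]
tcp_rot: [0.244, 1.309, -0.094]
force: [-6.2, -1.8, 3.8]
finger_gap: 0.501
```

```bash
python3 rel.py
```

```text
nose in socket [-0.9 -0.4 -8. ] rot err [-14.21   0.07   0.05] F(sock) [-4.8 -2.3  5.2] M [-0.49  1.07  0.03] gap 0.501 t 14.4333
```

Request:
jog_arm:
  deltas:
    - [[-0.15,0,0,-7,0,0],[0,0.02,0,-7,0,0],[0.15,0,0,-2,0,0],[0,0,0,0,0,0]]

```text
t: 14.77
tool_pos: [573.1, -205.6, 232.8]
tcp_rot: [-0.037, 1.31, -0.093]
force: [-2.4, -3.1, -3.7]
finger_gap: 0.498
```

```bash
python3 rel.py
```

```text
nose in socket [-1.2 -0.3 -8.7] rot err [1.93 0.04 0.05] F(sock) [-3.  -3.3 -3.1] M [-0.88  0.51  0.07] gap 0.498 t 14.7667
```

Request:
jog_arm:
  deltas:
    - [[0,0,0,-2,0,0],[0,0,0,0,0,0]]

```text
t: 14.93
tool_pos: [573.0, -205.5, 232.7]
tcp_rot: [-0.069, 1.31, -0.092]
force: [-2.1, -3.5, -2.7]
finger_gap: 0.499
```

```bash
python3 rel.py
```

```text
nose in socket [-1.2 -0.2 -8.7] rot err [3.81 0.03 0.04] F(sock) [-2.4 -3.7 -2.2] M [-0.91  0.55 -0.06] gap 0.499 t 14.9333
```

Request:
jog_arm:
  deltas:
    - [[0,0,0,-2,0,0],[0,0,0,0,0,0]]

```text
t: 15.1
tool_pos: [572.9, -205.5, 232.7]
tcp_rot: [-0.103, 1.31, -0.092]
force: [-2.4, -2.9, -4.0]
finger_gap: 0.5
```

```bash
python3 rel.py
```

```text
nose in socket [-1.3 -0.1 -8.7] rot err [5.78 0.02 0.03] F(sock) [-3.1 -3.1 -3.3] M [-0.9   0.6  -0.12] gap 0.5 t 15.1
```

Request:
jog_arm:
  deltas:
    - [[0,0,0,-2,0,0],[0,0,0,0,0,0]]

```text
t: 15.27
tool_pos: [572.9, -205.4, 232.7]
tcp_rot: [-0.137, 1.31, -0.091]
force: [-2.5, -5.1, -4.2]
finger_gap: 0.501
```

```bash
python3 rel.py
```

```text
nose in socket [-1.4 -0.  -8.7] rot err [7.76 0.01 0.03] F(sock) [-3.1 -5.3 -3.6] M [-1.02  0.61 -0.13] gap 0.501 t 15.2667
```

Request:
jog_arm:
  deltas:
    - [[0,-0.05,0,4,0,0],[0.1,0,0,0,0,0],[0,0,0,0,0,0]]

```text
t: 15.52
tool_pos: [573.0, -205.5, 231.8]
tcp_rot: [-0.066, 1.31, -0.089]
force: [-3.1, -3.4, -2.6]
finger_gap: 0.5
```

```bash
python3 rel.py
```

```text
nose in socket [-1.6 -0.1 -9.7] rot err [ 3.81 -0.01 -0.01] F(sock) [-3.4 -3.6 -1.8] M [-0.79  0.66 -0.  ] gap 0.5 t 15.5167
```

Request:
jog_arm:
  deltas:
    - [[0.1,0,0,0,0,0],[0,0,0,0,0,0]]

```text
t: 15.68
tool_pos: [573.3, -205.5, 230.9]
tcp_rot: [-0.066, 1.31, -0.089]
force: [-4.4, -3.3, -2.3]
finger_gap: 0.5
```

```bash
python3 rel.py
```

```text
nose in socket [ -1.5  -0.1 -10.6] rot err [ 3.83  0.   -0.01] F(sock) [-4.6 -3.7 -1.2] M [-0.83  0.69  0.04] gap 0.5 t 15.6833
```

Request:
jog_arm:
  deltas:
    - [[0.2,-0.05,-0.03,0,0,0],[0.2,0,0,0,0,0],[0,0,0,0,0,0]]

```text
t: 15.93
tool_pos: [574.2, -205.8, 226.5]
tcp_rot: [-0.063, 1.31, -0.087]
force: [-0.7, -1.7, -3.8]
finger_gap: 0.5
```

```bash
python3 rel.py
```

```text
nose in socket [ -1.7  -0.2 -15.1] rot err [ 3.79  0.   -0.04] F(sock) [-1.5 -1.8 -3.5] M [-0.45  0.36  0.  ] gap 0.5 t 15.9333
```

Request:
jog_arm:
  deltas:
    - [[0.2,0,0,0,0,0],[0.2,0,0,0,0,0],[0,0,0,0,0,0]]

```text
t: 16.18
tool_pos: [575.1, -206.0, 222.6]
tcp_rot: [-0.064, 1.311, -0.087]
force: [-0.0, -1.7, -4.7]
finger_gap: 0.5
```

```bash
python3 rel.py
```

```text
nose in socket [ -1.9  -0.3 -19.1] rot err [ 3.79 -0.02 -0.04] F(sock) [-1.1 -1.7 -4.6] M [-0.32  0.36 -0.01] gap 0.5 t 16.1833
```

Request:
jog_arm:
  deltas:
    - [[0.2,0,0,0,0,0],[0.2,0,0,0,0,0],[0,0,0,0,0,0]]

```text
t: 16.43
tool_pos: [575.9, -206.4, 218.8]
tcp_rot: [-0.066, 1.311, -0.089]
force: [-2.3, -2.2, -3.6]
finger_gap: 0.496
```

```bash
python3 rel.py
```

```text
nose in socket [ -2.   -0.7 -23. ] rot err [ 3.8  -0.03 -0.  ] F(sock) [-3.  -2.4 -2.9] M [-0.53  0.63 -0.05] gap 0.496 t 16.4333
```

Request:
jog_arm:
  deltas:
    - [[0.2,0,0,0,0,0],[0.2,0,0,0,0,0],[0,0,0,0,0,0]]

```text
t: 16.68
tool_pos: [577.3, -206.5, 215.1]
tcp_rot: [-0.066, 1.31, -0.089]
force: [0.1, -2.3, -5.8]
finger_gap: 0.498
```

```bash
python3 rel.py
```

```text
nose in socket [ -1.6  -0.7 -27. ] rot err [ 3.78  0.02 -0.  ] F(sock) [-1.2 -2.2 -5.7] M [-0.61  0.21 -0.07] gap 0.498 t 16.6833
```

Request:
jog_arm:
  deltas:
    - [[0.2,0,0,0,0,0],[0.2,0,0,0,0,0],[0,0,0,0,0,0]]

```text
t: 16.93
tool_pos: [578.3, -206.5, 211.2]
tcp_rot: [-0.066, 1.31, -0.089]
force: [-1.6, -2.4, -3.4]
finger_gap: 0.503
```

```bash
python3 rel.py
```

```text
nose in socket [ -1.6  -0.6 -30.9] rot err [ 3.79  0.01 -0.01] F(sock) [-2.2 -2.5 -2.9] M [-0.59  0.22 -0.1 ] gap 0.503 t 16.9333
```

Request:
jog_arm:
  deltas:
    - [[0.2,-0.03,0,0,0,0],[0.1,0,0,0,0,0],[0,0,0,0,0,0]]

```text
t: 17.18
tool_pos: [579.0, -206.7, 208.5]
tcp_rot: [-0.064, 1.31, -0.088]
force: [-1.1, -0.1, -0.2]
finger_gap: 0.495
```

```bash
python3 rel.py
```

```text
nose in socket [ -1.6  -0.7 -33.7] rot err [ 3.79  0.01 -0.03] F(sock) [-1.1 -0.2  0. ] M [-0.18  0.27 -0.08] gap 0.495 t 17.1833
```

Request:
jog_arm:
  deltas:
    - [[0.1,0,0,0,0,0],[0.05,0,0,0,0,0],[0,0,0,0,0,0]]

```text
t: 17.43
tool_pos: [579.4, -206.8, 207.2]
tcp_rot: [-0.065, 1.31, -0.089]
force: [-3.5, -1.1, 1.4]
finger_gap: 0.497
```

```bash
python3 rel.py
```

```text
nose in socket [ -1.6  -0.8 -35.1] rot err [ 3.8   0.01 -0.02] F(sock) [-3.  -1.4  2.2] M [-0.27  0.37 -0.06] gap 0.497 t 17.4333
```

Request:
jog_arm:
  deltas:
    - [[0.1,0,0,0,0,0],[0,0,0,0,0,0]]

```text
t: 17.6
tool_pos: [579.7, -206.9, 206.1]
tcp_rot: [-0.065, 1.31, -0.089]
force: [-3.6, -0.5, 1.6]
finger_gap: 0.5
```

```bash
python3 rel.py
```

```text
nose in socket [ -1.6  -0.8 -36.2] rot err [ 3.8   0.01 -0.01] F(sock) [-3.1 -0.8  2.5] M [-0.15  0.31 -0.07] gap 0.5 t 17.6
```

Contacts are rubbing now; keep on in small steps until the flange lands.

Request:
jog_arm:
  deltas:
    - [[0.1,0,0,0,0,0],[0,0,0,0,0,0]]

```text
t: 17.77
tool_pos: [579.7, -206.9, 206.0]
tcp_rot: [-0.066, 1.31, -0.089]
force: [-6.5, 0.1, 8.1]
finger_gap: 0.5
```

```bash
python3 rel.py
```

```text
nose in socket [ -1.6  -0.9 -36.3] rot err [ 3.81  0.01 -0.01] F(sock) [-4.2 -0.5  9.5] M [-0.06  0.82 -0.06] gap 0.5 t 17.7667
```

Request:
jog_arm:
  deltas:
    - [[0.07,0,0,0,0,0],[0,0,0,0,0,0]]

```text
t: 17.93
tool_pos: [579.8, -206.9, 206.0]
tcp_rot: [-0.067, 1.31, -0.09]
force: [-9.5, 0.7, 15.2]
finger_gap: 0.499
```

```bash
python3 rel.py
```

```text
nose in socket [ -1.5  -0.9 -36.4] rot err [3.82 0.03 0.  ] F(sock) [-5.3 -0.1 17.1] M [ 0.05  1.1  -0.09] gap 0.499 t 17.9333
```

Request:
jog_arm:
  deltas:
    - [[0,0,0.05,0,0.6,0],[0,0,0,0,0,0]]

```text
t: 18.1
tool_pos: [580.3, -206.9, 206.2]
tcp_rot: [-0.07, 1.321, -0.093]
force: [-11.0, 0.9, 15.2]
finger_gap: 0.499
```

```bash
python3 rel.py; python3 - <<'E'
from h import *
s=r.read_camera('scene')
A=cv2.resize(s['img'][130:190,190:270,::-1],(800,600),interpolation=2)
cv2.imwrite('pics/s9.png',np.clip(A*2.0,0,255).astype(np.uint8))
E
```

```text
nose in socket [ -1.9  -0.9 -36.3] rot err [ 3.82 -0.6   0.02] F(sock) [-6.7 -0.1 17.5] M [0.1  0.96 0.04] gap 0.499 t 18.1
```

View pics/s9.png

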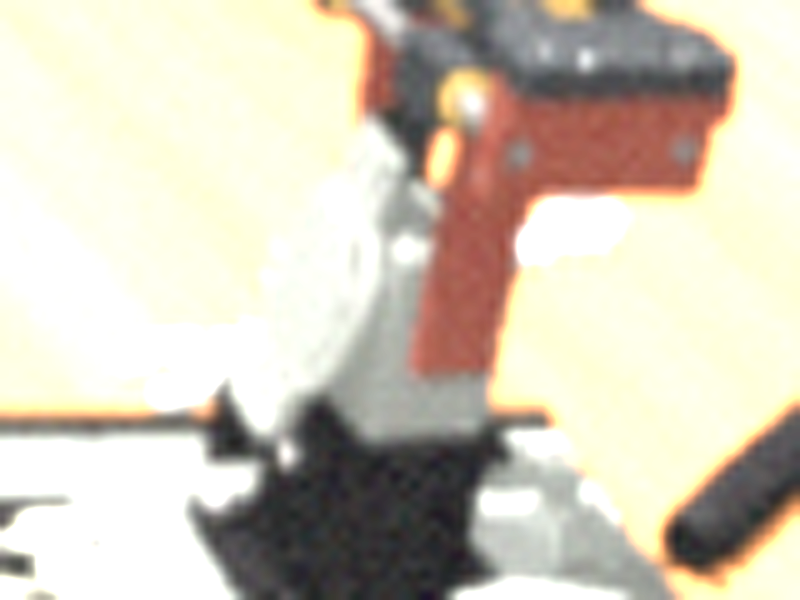

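Request:
jog_arm:
  deltas:
    - [[0,0,-0.05,0,-0.6,0],[-0.08,0,0,0,0,0],[0,0,0,0,0,0]]

```text
t: 18.4
tool_pos: [579.8, -206.9, 206.0]
tcp_rot: [-0.066, 1.31, -0.089]
force: [-6.3, 0.9, 8.4]
finger_gap: 0.493
```

```bash
python3 rel.py
```

```text
nose in socket [ -1.4  -0.8 -36.3] rot err [ 3.8   0.04 -0.  ] F(sock) [-4.   0.4  9.7] M [0.01 0.83 0.04] gap 0.493 t 18.4
```

Request:
jog_arm:
  deltas:
    - [[0,0,0,0,0,0],[0,0,0,0,0,0],[0,0,0,0,0,0],[0,0,0,0,0,0],[0,0,0,0,0,0]]
  gripper: 85

```text
t: 18.82
tool_pos: [579.9, -206.9, 205.1]
tcp_rot: [-0.065, 1.31, -0.088]
force: [0.1, 0.7, 0.1]
finger_gap: 0.829
```

Request:
jog_arm:
  deltas:
    - [[0,0,0,0,0,0],[0,0,0,0,0,0],[0,0,0,0,0,0],[0,0,0,0,0,0]]

```text
t: 19.15
tool_pos: [579.7, -206.9, 205.3]
tcp_rot: [-0.066, 1.31, -0.089]
force: [-0.1, -0.3, -0.1]
finger_gap: 0.848
```

```bash
python3 rel.py
```

```text
nose in socket [ -1.7  -0.9 -37. ] rot err [ 3.8  -0.   -0.01] F(sock) [-0.1 -0.3 -0.1] M [ 0.07  0.1  -0.04] gap 0.848 t 19.15
```

Request:
jog_arm:
  deltas:
    - [[-1.0,0,0,0,0,0],[-3,0,0,0,0,0],[-3.5,0,0,0,0,0],[-3.5,0,0,0,0,0],[-3.5,0,0,0,0,0]]

```text
t: 19.57
tool_pos: [541.6, -203.3, 347.5]
tcp_rot: [-0.066, 1.31, -0.089]
force: [0.5, -0.3, 0.4]
finger_gap: 0.851
```

Request:
jog_arm:
  deltas:
    - [[-2.0,0,0,0,0,0],[0,0,0,0,0,0],[0,0,0,0,0,0]]

```text
t: 19.82
tool_pos: [537.6, -203.5, 366.8]
tcp_rot: [-0.072, 1.307, -0.096]
force: [-0.3, -0.5, -0.8]
finger_gap: 0.849
```

```bash
python3 rel.py; python3 - <<'E'
from h import *
d=np.load('soc.npz'); m,Rs=d['m'],d['Rs']
s=r.read_camera('scene'); w=r.read_camera('wrist'); save(s,'s10.png'); save(w,'w10.png')
for t in ['tester_center','small_lid','large_lid','small']:
    for n,p in (('s',s),('w',w)):
        print(t,n,[(round(q['p'],2),np.round(q['extent'],1).tolist()) for q in r.outline_of(p,t)][:3])
Rz=Ro.from_euler('z',3.8,degrees=True).as_matrix()
tc=lambda x,y,z:m+Rs@(np.array([0,0,-36.3])+Ro.from_euler('z',np.deg2rad(-3.8)).as_matrix()@np.array([x-1.4,y-.8,z]))
for n,p in (('s',s),('w',w)):
    print(n,'head corners top pred',proj(p,[tc(x,y,102) for x in(-20,20) for y in(-22,22)]).round(1).tolist(),'head bottom',proj(p,[tc(x,y,41) for x in(-20,20) for y in(-22,22)]).round(1).tolist())
q=proj(w,[tc(0,0,102)])[0]; c=np.int32(q); print(q)
g=w['img'].astype(int).mean(2); print(g[c[1]-45:c[1]+45:1,c[0]].astype(int).tolist(),c)
E
```

```text
nose in socket [ -0.7  -1.3 129.9] rot err [3.81 0.18 0.09] F(sock) [-0.4 -0.6 -0.7] M [ 0.04  0.11 -0.01] gap 0.849 t 19.8167
tester_center s [(0.82, [313.0, 273.5, 25.2, 41.2]), (0.8, [231.9, 162.9, 25.1, 33.7]), (0.69, [375.8, 346.2, 30.1, 41.8])]
tester_center w [(0.68, [287.0, 196.5, 51.3, 56.8]), (0.68, [539.2, 121.5, 37.7, 48.9])]
small_lid s [(0.81, [220.1, 158.6, 15.9, 31.5])]
small_lid w [(0.76, [282.9, 229.7, 55.4, 9.5])]
large_lid s [(0.81, [245.8, 194.1, 38.7, 16.6])]
large_lid w [(0.79, [404.2, 197.3, 69.0, 96.5]), (0.31, [81.9, 69.4, 75.3, 137.9])]
small s [(0.97, [222.7, 168.6, 27.0, 53.9]), (0.22, [221.8, 155.6, 17.5, 34.5])]
small w [(0.79, [288.1, 195.2, 64.2, 74.1]), (0.64, [393.6, 198.5, 88.4, 90.6])]
s head corners top pred [[236.6, 147.5], [241.5, 154.7], [223.2, 146.9], [227.8, 154.2]] head bottom [[232.6, 166.5], [237.3, 174.0], [219.4, 166.1], [223.8, 173.8]]
w head corners top pred [[265.5, 182.8], [311.8, 188.9], [260.8, 223.2], [305.6, 228.9]] head bottom [[268.9, 173.9], [307.5, 178.9], [264.8, 208.0], [302.4, 212.8]]
[285.91689213 206.29363271]
[31, 30, 22, 9, 18, 14, 24, 27, 21, 25, 20, 27, 30, 28, 36, 50, 66, 69, 62, 105, 146, 125, 68, 55, 77, 103, 133, 158, 178, 188, 189, 188, 189, 189, 190, 188, 190, 190, 193, 195, 192, 193, 194, 193, 193, 195, 197, 196, 195, 197, 195, 187, 153, 120, 103, 98, 92, 86, 78, 78, 73, 74, 71, 68, 53, 51, 55, 86, 118, 149, 165, 158, 146, 159, 173, 131, 76, 51, 58, 65, 143, 229, 248, 250, 250, 249, 249, 249, 248, 247] [285 206]
```

```bash
python3 - <<'E'
import cv2,numpy as np
a=cv2.imread('pics/s9.png',0); b=cv2.imread('pics/s10.png')
b=np.clip(cv2.resize(b[130:190,190:270],(800,600),interpolation=2)*2.0,0,255).astype(np.uint8); b=cv2.cvtColor(b,cv2.COLOR_BGR2GRAY)
def m(y0,y1,x0,x1):
    t=a[y0:y1,x0:x1]; R=cv2.matchTemplate(b[y0-20:y1+20,x0-20:x1+20],t,cv2.TM_CCOEFF_NORMED); _,v,_,l=cv2.minMaxLoc(R); return round(v,3),(l[0]-20,l[1]-20)
print('head/flange',m(385,460,350,500),'fixed barrel/base',m(460,560,210,330),'lid tip',m(120,300,330,380),'lid',m(200,430,230,330))
E
python3 - <<'E'
from h import *
w=r.read_camera('wrist'); g=w['img'].astype(int).mean(2)
print(g[186:215,285].astype(int).tolist())
s=r.read_camera('scene'); print([(round(q['p'],2),np.round(q['extent'],1).tolist()) for q in r.outline_of(s,'small_lid')][:1], r.state()['t'])
E
```

```text
head/flange (0.992, (1, -1)) fixed barrel/base (0.997, (0, 0)) lid tip (0.568, (1, 5)) lid (0.998, (0, 0))
[96, 124, 152, 174, 184, 186, 190, 187, 188, 191, 190, 191, 191, 191, 192, 193, 192, 191, 196, 194, 194, 194, 193, 197, 195, 195, 187, 153, 121]
[(0.52, [220.8, 158.1, 16.0, 27.5])] 20.4667
```

```bash
python3 -c "
from bench import r
print(r.job_done(), r.state()['t'])"
```

```text
the job is handed in; nothing more can be done
the job is handed in; nothing more can be done
```

The grey tester is plugged into the smaller socket and released, and I handed the job in at about 20.5 s. The gripper is clear, about 165 mm back along the socket's axis.

- **Lid:** I hooked the tester's lug under the lid's lip and carried the lid up and back. It now leans on the tester's back, and its picture did not move when I let go.
- **Keyway:** The rib landed on the rim at about 6 mm. Twisting to about +14° found nothing. On the way back it dropped in at about −2°, and the rest went in freely apart from a few newtons of contact rubbing.
- **Seating:** The flange landed with a sharp rise in force. The highest force I read was about 18 N.
- **After release:** The head and flange shifted by no more than about 0.1 pixel (0.3 mm). The head's front edge is within about 1 pixel of where a fully home tester would put it.
- **Rest of the scene:** I did not touch the larger socket or the loose parts, and the larger lid still showed as shut in the network outlines.

**Weaker evidence:**
- From rib contact to flange contact I measured 28.3 mm, against 29 mm expected.
- The moment suggested the front of the flange touched first; turning the tester 0.6° barely changed it. I could not measure directly that the flange is flat all round.
- The last check after release used numbers only, because I had used all 12 pictures.

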